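Load a sample holder under the spring clip of a test stage

ROBOT

A 6-joint arm with a two-finger parallel gripper is mounted at the origin on a cart in front of the work surface, level with it; the furniture and walls round the work are solid. World frame = base frame: x ahead of the robot, y to its left, z up, the work surface at z = 0. Lengths are in m, angles in rad, forces in N, time in s.
With the tool pointing down it reaches from about 0.325 to 0.925 m from the base axis. Payload 3.1 kg.
Tool frame: the origin (TCP) lies between the finger pads; the fingertips stand 11 mm ahead of it and the grasp point (between the pads) lies 8 mm behind it; z points along the fingers, y is the direction in which the jaws open and shut (so a half turn about z gives the same grasp; the last joint's range is limited). The gripper opens to 85 mm and grips with 20 to 120 N. Pads are 22 mm wide; open, the fingers measure 114 mm over their backs; the gripper's body (76 mm by 85 mm) begins 54 mm behind the grasp point. The pads swing forward as they close: fully open they stand 13 mm farther back than shut.
Start: joints at [-1.331, 0.217, 1.613, -0, 1.311, -0.112], TCP at [0.215, -0.587, 0.242] pointing down, gripper open.
Joint ranges: [-2.75, 2.75], [-0.78, 2.1], [0.31, 2.55], [-1.13, 4.27], [0.13, 2.63], [-2.58, 2.58]. Speed limits (rad/s): [2.79, 2.79, 3.14, 3.14, 3.14, 3.14].

INTERFACE

Orientations are given as [roll, pitch, yaw] about the fixed x, y, z axes, in that order (R = Rz(yaw) Ry(pitch) Rx(roll)).
In Python, from workcell import r gives the robot as it stands.
- The arm moves only by the tool apply_moves, never from a script. Its argument "plan" is a list of rows, each an object of numbers: "ax", "ay", "az": the turn, a rotation vector about the tool's x, y, z in rad; "x", "y", "z": the shift along the tool's x, y, z in m; "jaw": the finger opening in m, from 0 to 0.0854. In form: [{"ax": .., "ay": .., "az": .., "x": .., "y": .., "z": .., "jaw": ..}, ...]. A call has 1 to 20 rows; each row shifts and turns the pose as measured when the row begins, along the tool's axes as they then stand; what a row does not reach is not made up. A row lasts 1/12 s, in which the tool goes at most 41.7 mm and 7.16 degrees, less where a joint would pass 70% of its speed; a pose out of reach is approached as far as the arm can. A call with a gripper value outside its range is refused whole. The fingers move at their own pace and stop on an object; the grip force is fixed at half the most. Time passes only in rows, so rows that do not move let the fingers close. It gives the time, the measured TCP pose, the force and the opening at its end, in the units of the state.
- r.read_state(): the state, without advancing time (a new reading comes with each control period).
- r.read_camera(name): name is "scene" or "side" or "wrist"; returns the picture (384x512x3 uint8, red, green, blue); there is no depth.
- r.camera_params(name): a dict with "intrinsics" (3x3 intrinsics, pixels), "position" and "attitude" of the camera in the world. Camera axes: x right, y down, z forward; pixel columns grow to the right and rows downward; lengths in m; the calibration is good to about 2 mm. The wrist camera is an equidistant fisheye: a pixel r from the principal point sees the ray r / f radians off the axis. A picture is of the moment at which its call begins: read the wrist's pose just before it. camera_params takes no time and is no camera call; for the wrist camera it gives the pose at the moment of the call.
- r.hand_in(): hands the job in, once; it reports no verdict.
The state is a dict: "time_s": time; "joint_positions": joint angles; "joint_vel": joint speeds; "tau": joint torques, N m; "tool_pos": TCP position; "ee_rot": TCP orientation; "contact_force": force on the tool from outside, world axes, zero at the start; "torque": the same for the moment, N m; "finger_gap": opening from 0.0 (shut) to 1.0 (fully open).
Only numpy, scipy, OpenCV 4.12 (cv2) and the standard library are available. Lean on these libraries where they do the work, as an engineer would, in place of code of your own. Each camera call takes 0.05 s, during which the arm holds its last target. There are 200 camera calls.

TASK

Load the flat sample holder into the test stage by pushing only, without lifting it: press the long red tab of the spring clip well down with one fingertip and, keeping it down, push the holder by its blue upright lip with the other fingertip along its guide, under the clip's jaw, until it is fully home against the end stop. Only then let the tab up, so that the jaw clamps the holder, and move clear. Leave the black wire spool, the yellow tape roll and the loose white housing where they are.

Things in the scene. Friction and masses are not known exactly. Their poses are not given: they have to be found in the camera images.
- stage: Test stage, fixed: grey base plate 190 (x) x 126 (y) x 16 mm. Origin on its underside, on the guide's centre line; base spans x -95..95, y -40..86. +x: the way the holder is pushed; +y: the side of the red tab; z up. Deck (base top) at z 16. Guide rails 5 mm above the deck at y +-23..29, x -85..85, 1 mm clear of the holder each side. Nothing on it is over 44 mm above the worktop.
- end_stop (a point): Point on the face of the dark end stop (52 mm wide, 12 mm above the deck), on the guide's centre line at deck height: stage x = 85, y = 0, z = 16 mm. The holder's front end touches it when home.
- jaw_bar (a point): Middle of the clip's jaw, a black bar 10 mm thick along stage x 40..75 at y 10; moves with the clip. At rest its underside is 2 mm above the deck and blocks the 6 mm holder; with the tab level it is 12 mm above the deck.
- clip (a joint): Spring clip, rad, hinged along stage x at y 36, z 30 mm: 0 at rest (jaw down), grows as the tab is pressed, 0.38 with the tab level, stop at 0.45. Sprung: about 3.5 N on the middle of the tab starts it, about 7 N holds it level. The jaw clears the holder from 0.16; keep it over 0.25 while pushing. With the jaw clamping the holder it reads about 0.15.
- tab_mid (a point): Middle of the red tab's top (stage x -25, y 62), moving with it. The tab is 130 mm long (stage x -90..40) and 32 mm wide (y 48..80). At rest it slopes up outward: top 34 mm above the worktop at y 62, 41 at the outer edge; at 0.38 rad it is level, 24 mm above the worktop. Press it anywhere along its length; a fingertip can slide along it while pressing.
- holder: Flat sample holder, loose, 0.15 kg: aluminium plate 70 (x) x 44 (y) x 6 mm, copper coupon on top, blue upright lip at the rear end (44 mm wide, 4 thick, top 24 above the underside, rear face at x -35). Origin: centre of the plate's underside; +x to its front end. It starts on the deck between the rails, before the jaw, in line with the stage. Home: origin at stage x 50 mm.
- spool_black: Bystander: spool of black wire, 68 x 66 x 51 mm, origin at the centre of its underside.
- tape_yellow: Bystander: roll of yellow tape, 68 x 66 x 18 mm, origin at the centre of its underside.
- housing: Bystander: loose white connector housing, 27 x 27 x 14 mm, origin at the centre of its underside.
Not all that is in view belongs to the job. What is shaped like the holder but green, purple or turquoise is not meant.

How it is judged:
By the outcome, as a careful person would: the job done as asked, in the order asked, and still so for the second after the job is handed in, with the robot touching nothing.
It also fails if it takes over 40 s, if anything falls off the work surface, if the arm or the gripper's body presses on something with over 40 N, if the wrist force passes 120 N, or if a joint passes its speed limit or range.

## Working session

There is one attempt and no reset: what is moved stays moved. The work goes in short steps, Python scripts to look and compute and a tool call to move; the robot and the scene stay as the last step left them, time stands still between calls to the robot, and variables do not carry over. Pictures are saved under pics/ and viewed, about 8 in all and at most 12, crops included, and the job is handed in when it is done.

Besides the shell and the picture viewer there is one more tool, called after "Call:" as name(argument=value, ...), one argument or row to a line, values as JSON. apply_moves: Moves the arm, as the interface text tells. Its arguments: {"type":"object","properties":{"plan":{"type":"array","items":{"type":"object","properties":{"ax":{"type":"number"},"ay":{"type":"number"},"az":{"type":"number"},"x":{"type":"number"},"y":{"type":"number"},"z":{"type":"number"},"jaw":{"type":"number"}}}}},"required":["plan"]}

```bash
mkdir -p pics; ls
python3 - <<'E'
from workcell import r
import cv2, numpy as np
np.set_printoptions(precision=4,suppress=True)
a=r.read_camera("scene"); b=r.read_camera("side")
for n,i in(("scene",a),("side",b)):
    cv2.imwrite(f"pics/{n}0.png",cv2.resize(i[:,:,::-1],None,fx=1.5,fy=1.5,interpolation=cv2.INTER_CUBIC))
    cv2.imwrite(f"pics/{n}0_raw.png",i[:,:,::-1])
    print(n,r.camera_params(n))
print(r.read_state())
E
```

```text
pics
scene {'intrinsics': array([[481.4568,   0.    , 257.6656],
       [  0.    , 481.4568, 192.7071],
       [  0.    ,   0.    ,   1.    ]]), 'position': array([-0.4035, -0.6874,  0.9242]), 'attitude': array([-2.231 , -0.0049, -1.0156])}
side {'intrinsics': array([[475.7046,   0.    , 246.5223],
       [  0.    , 475.7046, 193.811 ],
       [  0.    ,   0.    ,   1.    ]]), 'position': array([0.5528, 0.7927, 0.7643]), 'attitude': array([-2.2372,  0.0069, -3.1349])}
{'time_s': 0.1, 'joint_positions': array([-1.3312,  0.2177,  1.6148, -0.    ,  1.3113, -0.1122]), 'joint_vel': array([ 0.0005, -0.0014, -0.0038,  0.0009, -0.0006,  0.0006]), 'tau': array([ -0.0006, -39.8073, -30.4968,  -0.0002,   0.0042,   0.    ]), 'tool_pos': array([ 0.2152, -0.586 ,  0.2411]), 'ee_rot': array([-3.1395, -0.0002,  0.3519]), 'contact_force': array([-0.3573,  0.3058,  0.0897]), 'torque': array([-0.025 , -0.0495,  0.0457]), 'finger_gap': 1.0007755135436798}
```

View pics/scene0.png

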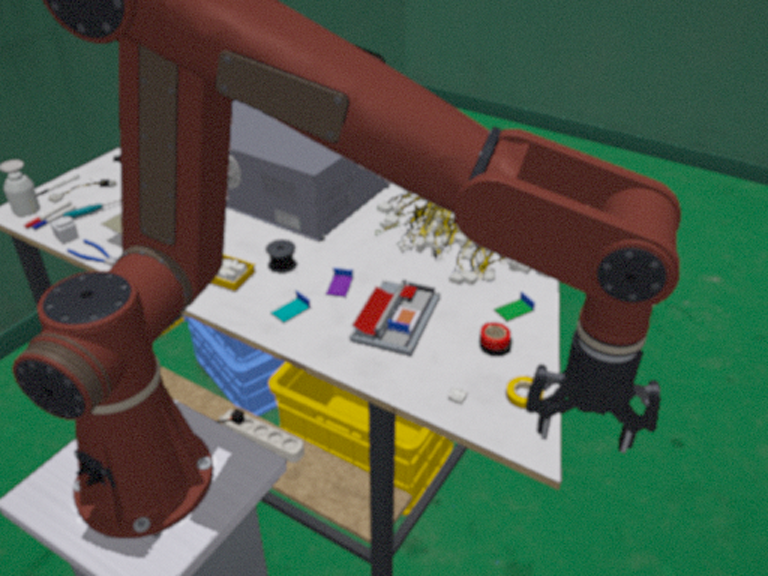

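View pics/side0.png

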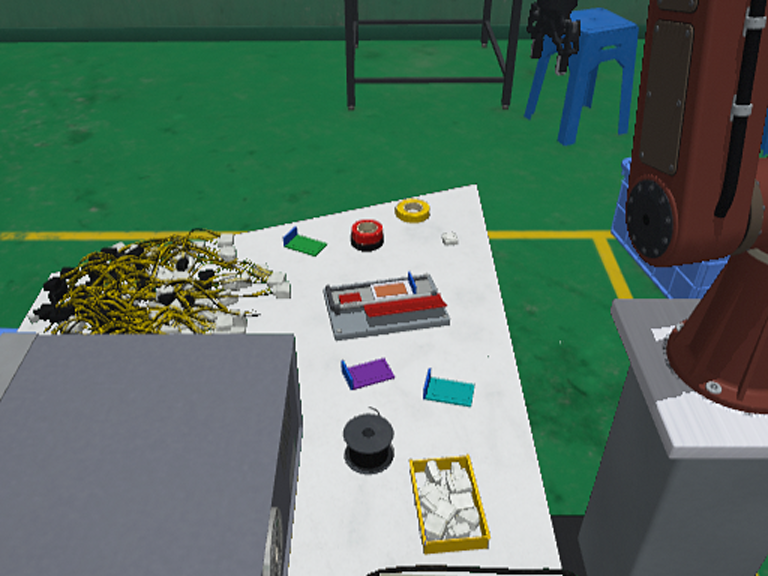

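Scene and side views show the stage (scene 395,317; side 388,305) and a holder with a copper coupon and blue lip on its guide (side 391,290; lip 413,282). The green (side 305,243), purple (370,373) and turquoise (450,390) lookalikes lie loose on the table, so they are not the one meant. I'll enlarge both views to confirm this and measure.

Run:
```python
import cv2, numpy as np
a=cv2.imread("pics/scene0_raw.png"); b=cv2.imread("pics/side0_raw.png")
A=cv2.resize(a[180:240,225:305],None,fx=7,fy=7,interpolation=cv2.INTER_CUBIC)
B=cv2.resize(b[175:230,210:305],None,fx=8,fy=8,interpolation=cv2.INTER_CUBIC)
cv2.imwrite("pics/sceneC.png",A);cv2.imwrite("pics/sideC.png",B)
```

```text
(no output)
```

View pics/sideC.png

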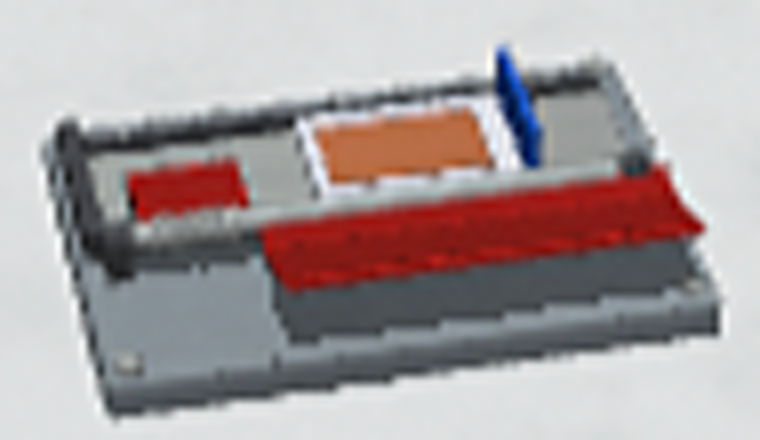

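View pics/sceneC.png

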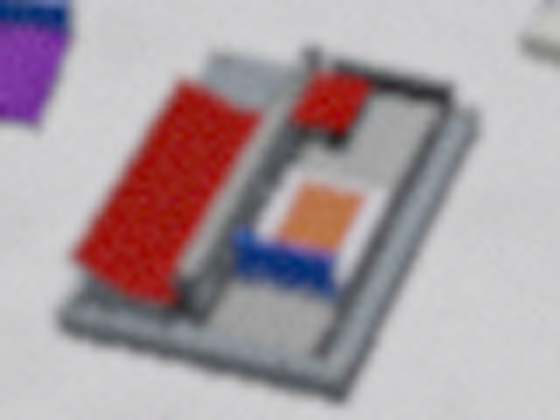

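```bash
cat > h.py <<'E'
import numpy as np, cv2
from scipy.spatial.transform import Rotation as R
from workcell import r
np.set_printoptions(precision=4,suppress=True)
def proj(n,P):
    c=r.camera_params(n); K=c["intrinsics"]
    q=(np.asarray(P)-c["position"])@R.from_euler("xyz",c["attitude"]).as_matrix()
    return q[:,:2]/q[:,2:]*K[0,0]+K[:2,2]
def st(P,p): # stage mm -> world
    c,s=np.cos(p[2]),np.sin(p[2]); P=np.asarray(P)/1000
    return np.c_[p[0]+c*P[:,0]-s*P[:,1],p[1]+s*P[:,0]+c*P[:,1],P[:,2]]
E
cat > fit.py <<'E'
from h import *
from scipy.optimize import least_squares
S=[((-95,86,16),718,303),((-95,86,0),715,333),((95,86,16),105,390),((95,86,0),110,415),((-90,80,41),705,235),((40,80,41),290,288),((-95,-40,16),607,60),((95,-40,16),45,150)]
C=[((-95,-40,16),340,382),((-95,86,16),65,310),((95,-40,16),478,115),((-90,80,41),78,258),((40,80,41),180,85)]
ps=np.array([s[0] for s in S]);us=np.array([[210+(s[1]+.5)/8-.5,175+(s[2]+.5)/8-.5] for s in S])
pc=np.array([s[0] for s in C]);uc=np.array([[225+(s[1]+.5)/7-.5,180+(s[2]+.5)/7-.5] for s in C])
f=lambda p:np.r_[(proj("side",st(ps,p))-us).ravel(),(proj("scene",st(pc,p))-uc).ravel()]
o=least_squares(f,[.5,0,0.1],loss="soft_l1");print(o.x);print(f(o.x).reshape(-1,2))
# holder x: lip top rear corners z 40
L=np.array([[538,125],[503,48]]);L=210*np.array([1,0])+175*np.array([0,1])+(L+.5)/8-.5
g=lambda h:(proj("side",st([(h[0]-35,22,40),(h[0]-35,-22,40)],o.x))-L).ravel()
q=least_squares(g,[-20.]);print("holder x",q.x,g(q.x))
print(st([(50,0,0),(-25,62,34),(40,62,34)],o.x))
E
python3 fit.py
```

```text
[ 0.545  -0.1516  0.2167]
[[ 0.876  -0.6749]
 [ 0.84    0.5639]
 [ 0.2641 -0.2703]
 [-0.1089  1.6286]
 [ 0.4181 -1.4055]
 [-0.6885 -0.4696]
 [ 0.5998 -0.6116]
 [-0.6012 -2.232 ]
 [ 1.2536 -0.6766]
 [-1.681  -0.5548]
 [ 0.4931 -2.1862]
 [-1.1415 -0.4283]
 [ 0.1407 -2.1496]]
holder x [-17.7055] [ 0.0247  0.2924 -0.0354 -0.3833]
[[ 0.5938 -0.1409  0.    ]
 [ 0.5073 -0.0965  0.034 ]
 [ 0.5707 -0.0825  0.034 ]]
```

The crops confirm that the copper-coupon holder is between the rails, with its lip at side crop 520,110. The tab runs along the near side. I'll turn to the stage's yaw, set the finger spacing and move above a point behind the lip.

Call:
apply_moves(
  plan=[
    {"az": 0.07,"jaw": 0.05},
    {"az": 0.065,"jaw": 0.05},
    {"x": 0.0243,"y": -0.0274,"jaw": 0.05},
    {"x": 0.0243,"y": -0.0274,"jaw": 0.05},
    {"x": 0.0243,"y": -0.0274,"jaw": 0.05},
    {"x": 0.0243,"y": -0.0274,"jaw": 0.05},
    {"x": 0.0243,"y": -0.0274,"jaw": 0.05},
    {"x": 0.0243,"y": -0.0274,"jaw": 0.05},
    {"x": 0.0243,"y": -0.0274,"jaw": 0.05},
    {"x": 0.0243,"y": -0.0274,"jaw": 0.05},
    {"x": 0.0243,"y": -0.0274,"jaw": 0.05},
    {"x": 0.0243,"y": -0.0274,"jaw": 0.05},
    {"x": 0.0243,"y": -0.0274,"jaw": 0.05},
    {"x": 0.0243,"y": -0.0274,"jaw": 0.05},
    {"jaw": 0.05},
    {"jaw": 0.05},
  ],
)

```text
$.plan[0]: bad value
```

Call:
apply_moves(
  plan=[
    {"ax": 0,"ay": 0,"az": 0.07,"x": 0,"y": 0,"z": 0,"jaw": 0.05},
    {"ax": 0,"ay": 0,"az": 0.065,"x": 0,"y": 0,"z": 0,"jaw": 0.05},
  ],
)

```text
time_s: 0.27
tool_pos: [0.215, -0.5851, 0.2395]
ee_rot: [-3.137, 0.0, 0.212]
contact_force: [-0.0, -0.0, 0.1]
finger_gap: 0.75
```

Call:
apply_moves(
  plan=[
    {"ax": 0,"ay": 0,"az": 0,"x": 0.0243,"y": -0.0274,"z": 0,"jaw": 0.05},
    {"ax": 0,"ay": 0,"az": 0,"x": 0.0243,"y": -0.0274,"z": 0,"jaw": 0.05},
    {"ax": 0,"ay": 0,"az": 0,"x": 0.0243,"y": -0.0274,"z": 0,"jaw": 0.05},
    {"ax": 0,"ay": 0,"az": 0,"x": 0.0243,"y": -0.0274,"z": 0,"jaw": 0.05},
    {"ax": 0,"ay": 0,"az": 0,"x": 0.0243,"y": -0.0274,"z": 0,"jaw": 0.05},
    {"ax": 0,"ay": 0,"az": 0,"x": 0.0243,"y": -0.0274,"z": 0,"jaw": 0.05},
    {"ax": 0,"ay": 0,"az": 0,"x": 0.0243,"y": -0.0274,"z": 0,"jaw": 0.05},
    {"ax": 0,"ay": 0,"az": 0,"x": 0.0243,"y": -0.0274,"z": 0,"jaw": 0.05},
    {"ax": 0,"ay": 0,"az": 0,"x": 0.0243,"y": -0.0274,"z": 0,"jaw": 0.05},
    {"ax": 0,"ay": 0,"az": 0,"x": 0.0243,"y": -0.0274,"z": 0,"jaw": 0.05},
    {"ax": 0,"ay": 0,"az": 0,"x": 0.0243,"y": -0.0274,"z": 0,"jaw": 0.05},
    {"ax": 0,"ay": 0,"az": 0,"x": 0.0243,"y": -0.0274,"z": 0,"jaw": 0.05},
    {"ax": 0,"ay": 0,"az": 0,"x": 0.0243,"y": -0.0274,"z": 0,"jaw": 0.05},
    {"ax": 0,"ay": 0,"az": 0,"x": 0,"y": 0,"z": 0,"jaw": 0.05},
  ],
)

```text
time_s: 1.43
tool_pos: [0.4549, -0.1514, 0.233]
ee_rot: [-3.126, 0.004, 0.2]
contact_force: [-0.7, 0.7, 0.1]
finger_gap: 0.588
```

```bash
cat > wv.py <<'E'
from h import *
import sys
c=r.camera_params("wrist"); i=r.read_camera("wrist"); s=r.read_state()
print(c, s["tool_pos"],s["ee_rot"],s["finger_gap"],s["time_s"],s["contact_force"])
np.savez("wrist_%s.npz"%sys.argv[1],img=i,K=c["intrinsics"],p=c["position"],a=c["attitude"])
cv2.imwrite("pics/wrist_%s.png"%sys.argv[1],cv2.resize(i[:,:,::-1],None,fx=1.5,fy=1.5,interpolation=cv2.INTER_CUBIC))
E
python3 wv.py 1
```

```text
{'intrinsics': array([[297.3186,   0.    , 253.7743],
       [  0.    , 297.3186, 191.5702],
       [  0.    ,   0.    ,   1.    ]]), 'position': array([ 0.526 , -0.139 ,  0.3641]), 'attitude': array([ 2.8454,  0.0163, -1.3706])} [ 0.4537 -0.1535  0.2328] [-3.1281  0.0057  0.2002] 0.5841736829974453 1.4833 [ 0.5417 -0.2572  0.6156]
```

View pics/wrist_1.png

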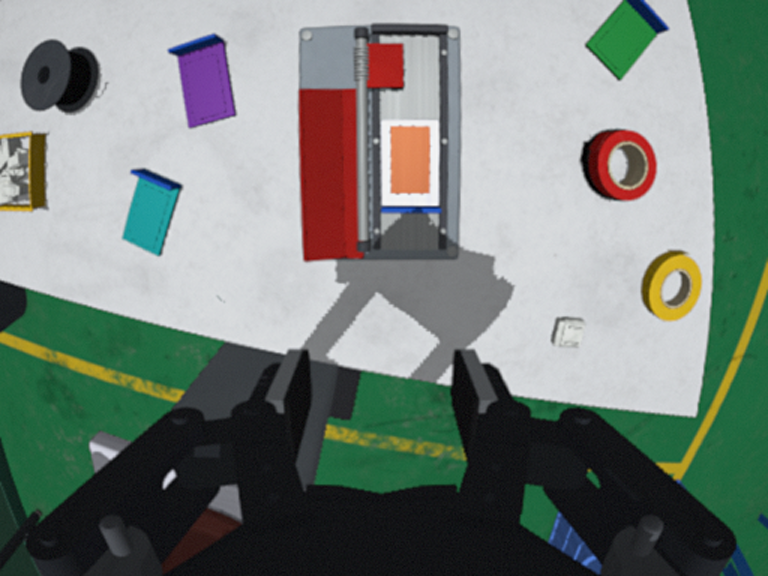

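```bash
cat > fitw.py <<'E'
from h import *
from scipy.optimize import least_squares
def wproj(d,P):
    q=(np.asarray(P)-d["p"])@R.from_euler("xyz",d["a"]).as_matrix()
    n=np.hypot(q[:,0],q[:,1]); th=np.arctan2(n,q[:,2])
    return q[:,:2]/n[:,None]*(th*d["K"][0,0])[:,None]+d["K"][:2,2]
if __name__=="__main__":
    d=np.load("wrist_1.npz")
    S=[((95,86,16),300,27),((95,-40,16),461,27),((-95,-40,16),458,257),((-90,80,41),305,260),((40,80,41),301,90)]
    P=np.array([s[0] for s in S]);U=(np.array([s[1:] for s in S])+.5)/1.5-.5
    f=lambda p:(wproj(d,st(P,p))-U).ravel()
    o=least_squares(f,[.545,-.15,.217]);print(o.x);print(f(o.x).reshape(-1,2))
    L=(np.array([[384,212],[439,212]])+.5)/1.5-.5
    g=lambda h:(wproj(d,st([(h[0]-35,h[1]+22,40),(h[0]-35,h[1]-22,40)],o.x))-L).ravel()
    q=least_squares(g,[-18.,0]);print("holder",q.x,g(q.x))
E
python3 fitw.py
```

```text
[ 0.5409 -0.1534  0.2046]
[[-0.5118 -0.4291]
 [ 0.2015 -1.4045]
 [ 0.7053  2.3532]
 [ 0.0068  1.2384]
 [-0.4148 -1.7054]]
holder [-17.8552   0.1726] [-1.6915 -0.0873  1.7133  0.1299]
```

Call:
apply_moves(
  plan=[
    {"ax": -0.013,"ay": 0.006,"az": -0.01,"x": 0.0135,"y": -0.0124,"z": 0,"jaw": 0.05},
    {"ax": 0,"ay": 0,"az": 0,"x": 0,"y": 0,"z": 0.03,"jaw": 0.05},
    {"ax": 0,"ay": 0,"az": 0,"x": 0,"y": 0,"z": 0.03,"jaw": 0.05},
    {"ax": 0,"ay": 0,"az": 0,"x": 0,"y": 0,"z": 0.03,"jaw": 0.05},
    {"ax": 0,"ay": 0,"az": 0,"x": 0,"y": 0,"z": 0.03,"jaw": 0.05},
    {"ax": 0,"ay": 0,"az": 0,"x": 0,"y": 0,"z": 0.02,"jaw": 0.05},
    {"ax": 0,"ay": 0,"az": 0,"x": 0,"y": 0,"z": 0,"jaw": 0.05},
  ],
)

```text
time_s: 2.07
tool_pos: [0.4649, -0.1453, 0.0901]
ee_rot: [3.133, -0.003, 0.21]
contact_force: [-1.5, -0.0, -0.6]
finger_gap: 0.581
```

```bash
python3 wv.py 2 | tail -1
python3 - <<'E'
from h import *
i=r.read_camera("side"); cv2.imwrite("pics/side_2.png",cv2.resize(i[165:235,200:315,::-1],None,fx=6,fy=6,interpolation=cv2.INTER_CUBIC))
w=cv2.imread("pics/wrist_2.png"); s=cv2.imread("pics/side_2.png")
print(w.shape,s.shape)
w=cv2.resize(w,(395,296));
E
python3 - <<'E'
E
```

```text
[  0.    ,   0.    ,   1.    ]]), 'position': array([ 0.5344, -0.1294,  0.2217]), 'attitude': array([ 2.852 , -0.008 , -1.3611])} [ 0.4657 -0.1457  0.0916] [ 3.1316 -0.0043  0.2099] 0.5856179698189425 2.1167 [-0.2987 -0.6881  0.3097]
(576, 768, 3) (420, 690, 3)
```

View pics/wrist_2.png

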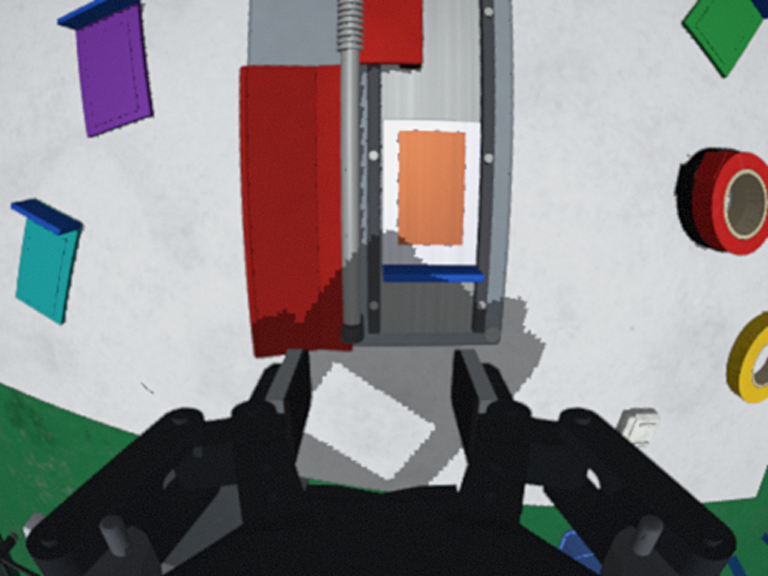

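Run:
```python
from fitw import *
d=np.load("wrist_2.npz")
S=[((-95,-40,16),500,343),((-90,80,41),254,357),((40,80,41),240,66)]
P=np.array([s[0] for s in S]);U=(np.array([s[1:] for s in S])+.5)/1.5-.5
f=lambda p:(wproj(d,st(P,p))-U).ravel()
o=least_squares(f,[.545,-.15,.217]);print(o.x);print(f(o.x).reshape(-1,2))
L=(np.array([[383,281],[484,279]])+.5)/1.5-.5
g=lambda h:(wproj(d,st([(h[0]-35,h[1]+22,40),(h[0]-35,h[1]-22,40)],o.x))-L).ravel()
q=least_squares(g,[-18.,0]);print("holder",q.x,g(q.x))
```

```text
[ 0.5417 -0.1515  0.2132]
[[ 0.3288  1.1766]
 [ 0.6055  1.0239]
 [-1.0017 -1.837 ]]
holder [-18.3673  -0.7582] [-0.2995 -0.5074  0.3159  0.5377]
```

Call:
apply_moves(
  plan=[
    {"ax": 0.01,"ay": -0.004,"az": 0,"x": -0.001,"y": -0.0072,"z": 0.01,"jaw": 0.05},
    {"ax": 0,"ay": 0,"az": 0,"x": 0,"y": 0,"z": 0.015,"jaw": 0.05},
    {"ax": 0,"ay": 0,"az": 0,"x": 0,"y": 0,"z": 0.008,"jaw": 0.05},
    {"ax": 0,"ay": 0,"az": 0,"x": 0,"y": 0,"z": 0.0,"jaw": 0.05},
  ],
)

```text
time_s: 2.5
tool_pos: [0.4702, -0.1429, 0.0657]
ee_rot: [3.132, -0.014, 0.207]
contact_force: [0.2, 0.6, 0.3]
finger_gap: 0.587
```

Call:
apply_moves(
  plan=[
    {"ax": 0.009,"ay": -0.014,"az": -0.003,"x": -0.006,"y": -0.0056,"z": 0,"jaw": 0.05},
    {"ax": 0,"ay": 0,"az": 0,"x": 0,"y": 0,"z": 0.008,"jaw": 0.05},
    {"ax": 0,"ay": 0,"az": 0,"x": 0,"y": 0,"z": 0.006,"jaw": 0.05},
  ],
)

```text
time_s: 2.75
tool_pos: [0.4656, -0.1395, 0.0545]
ee_rot: [3.138, -0.005, 0.211]
contact_force: [-0.4, -0.9, 0.9]
finger_gap: 0.586
```

```bash
cat > s.py <<'E'
from h import *
p=(.542,-.152,.211)
s=r.read_state(); d=s["tool_pos"][:2]-p[:2]; c,n=np.cos(p[2]),np.sin(p[2])
F=s["contact_force"]
print("t",s["time_s"],"stage xy mm",np.array([c*d[0]+n*d[1],-n*d[0]+c*d[1]])*1000,"z",s["tool_pos"][2],"rot",s["ee_rot"],"F stage",c*F[0]+n*F[1],-n*F[0]+c*F[1],F[2],"M",s["torque"],"gap",s["finger_gap"]*.0854)
E
python3 s.py
```

```text
t 2.75 stage xy mm [-72.098   28.2049] z 0.05453989356890855 rot [ 3.138  -0.0047  0.2107] F stage -0.6168383827600796 -0.82691311038294 0.8666122185768043 M [ 0.0564  0.0197 -0.0244] gap 0.050079887416069266
```

Call:
apply_moves(
  plan=[
    {"ax": 0.003,"ay": -0.005,"az": 0,"x": -0.002,"y": -0.002,"z": 0.005,"jaw": 0.05},
    {"ax": 0,"ay": 0,"az": 0,"x": 0,"y": 0,"z": 0.004,"jaw": 0.05},
  ],
)

```text
time_s: 2.92
tool_pos: [0.4634, -0.1379, 0.0451]
ee_rot: [3.141, -0.0, 0.211]
contact_force: [-0.5, 0.1, 0.1]
finger_gap: 0.589
```

```bash
python3 s.py
```

```text
t 2.9167 stage xy mm [-73.8881  30.2472] z 0.045136189323341326 rot [ 3.1406 -0.0001  0.211 ] F stage -0.43823854537002743 0.19582650539883584 0.057684246706165676 M [-0.0324  0.0562  0.0467] gap 0.05030165109386444
```

Call:
apply_moves(
  plan=[
    {"ax": 0,"ay": 0,"az": 0,"x": 0,"y": 0,"z": 0.005,"jaw": 0.05},
    {"ax": 0,"ay": 0,"az": 0,"x": 0,"y": 0,"z": 0.001,"jaw": 0.05},
  ],
)

```text
time_s: 3.08
tool_pos: [0.4637, -0.1377, 0.0386]
ee_rot: [3.141, -0.0, 0.211]
contact_force: [-0.8, 0.5, 4.2]
finger_gap: 0.585
```

```bash
python3 s.py
```

```text
t 3.0833 stage xy mm [-73.5561  30.3864] z 0.03857235966720465 rot [ 3.141  -0.0004  0.2108] F stage -0.7120529865640944 0.6667973700500518 4.162239000077632 M [0.2562 0.2491 0.0065] gap 0.04997896543008458
```

Call:
apply_moves(
  plan=[
    {"ax": 0,"ay": 0,"az": 0,"x": 0,"y": 0,"z": 0.005,"jaw": 0.05},
    {"ax": 0,"ay": 0,"az": 0,"x": 0,"y": 0,"z": 0.003,"jaw": 0.05},
    {"ax": 0,"ay": 0,"az": 0,"x": 0,"y": 0,"z": 0.0,"jaw": 0.05},
  ],
)

```text
time_s: 3.33
tool_pos: [0.4641, -0.1385, 0.0319]
ee_rot: [3.141, 0.002, 0.212]
contact_force: [-2.0, 1.7, 7.6]
finger_gap: 0.586
```

```bash
python3 s.py;python3 wv.py 3 | tail -1
```

```text
t 3.3333 stage xy mm [-73.2968  29.5227] z 0.03190538996410559 rot [3.1409 0.0017 0.2124] F stage -1.6355222244829632 2.1303925007907436 7.598319432695827 M [0.5531 0.4094 0.0604] gap 0.050082248011087134
       [  0.    ,   0.    ,   1.    ]]), 'position': array([ 0.5344, -0.1233,  0.1631]), 'attitude': array([ 2.8472,  0.0003, -1.3586])} [ 0.4641 -0.1384  0.0321] [3.1412 0.0018 0.2124] 0.5878279602020408 3.3833 [-2.7063  1.5374  7.1845]
```

View pics/wrist_3.png

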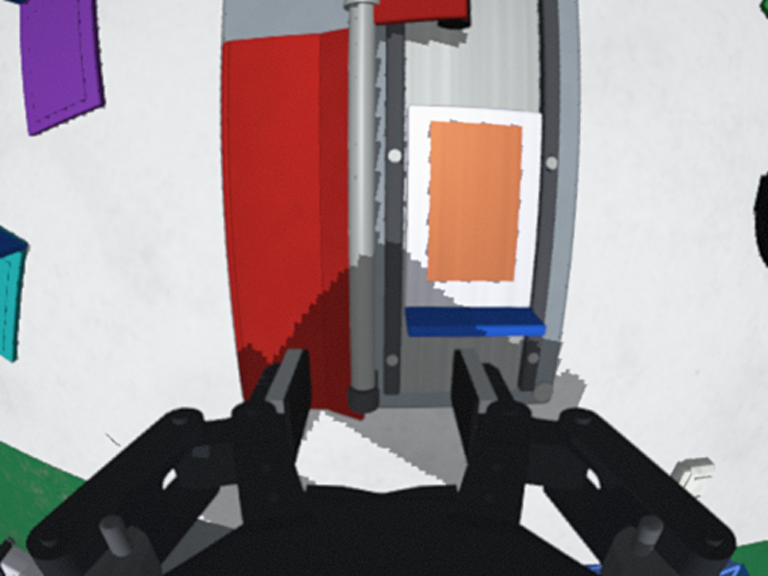

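Both fingertips are in place. The left one is on the tab with the jaw raised (jaw end at 455,22), and the right one is behind the lip (475,322). I'll check the clip angle numerically from the tab corner at (222,42).

Run:
```python
from fitw import *
d=np.load("wrist_3.npz"); p=(.542,-.152,.211)
for t in (0,.15,.25,.3,.35,.4,.45):
    a=.245-t
    print(t,wproj(d,st([(40,36+45.4*np.cos(a),30+45.4*np.sin(a)),(-95,-40,16)],p)).ravel()*1.5)
L=(np.array([[407,335],[546,333]])+.5)/1.5-.5
g=lambda h:(wproj(d,st([(h[0]-35,h[1]+22,40),(h[0]-35,h[1]-22,40)],p))-L).ravel()
q=least_squares(g,[-18.,0]);print("holder",q.x,g(q.x))
```

```text
0 [204.0698  23.6333 551.9896 402.961 ]
0.15 [208.679   29.7453 551.9896 402.961 ]
0.25 [213.2689  33.3423 551.9896 402.961 ]
0.3 [215.9672  35.003  551.9896 402.961 ]
0.35 [218.9132  36.5749 551.9896 402.961 ]
0.4 [222.092   38.0607 551.9896 402.961 ]
0.45 [225.4895  39.463  551.9896 402.961 ]
holder [-18.5763  -0.1848] [-0.0222 -0.0119  0.0258  0.0154]
```

Call:
apply_moves(
  plan=[
    {"ax": 0,"ay": 0,"az": 0,"x": 0.005,"y": 0,"z": 0.0005,"jaw": 0.05},
    {"ax": 0,"ay": 0,"az": 0,"x": 0.005,"y": 0,"z": 0.0005,"jaw": 0.05},
    {"ax": 0,"ay": 0,"az": 0,"x": 0.005,"y": 0,"z": 0.0005,"jaw": 0.05},
  ],
)

```text
time_s: 3.63
tool_pos: [0.4732, -0.136, 0.0311]
ee_rot: [-3.139, 0.018, 0.218]
contact_force: [-9.8, -2.3, 11.6]
finger_gap: 0.587
```

```bash
python3 s.py
```

```text
t 3.6333 stage xy mm [-63.8902  30.0858] z 0.031091411028966533 rot [-3.1389  0.0179  0.2177] F stage -10.087925764811455 -0.20799887510533166 11.579275622667355 M [-0.2273  1.5223  0.0976] gap 0.05008868561279581
```

Call:
apply_moves(
  plan=[
    {"ax": 0,"ay": 0.015,"az": 0.005,"x": 0.003,"y": 0,"z": -0.0005,"jaw": 0.05},
    {"ax": 0,"ay": 0,"az": 0,"x": 0.004,"y": 0,"z": 0,"jaw": 0.05},
  ],
)

```text
time_s: 3.8
tool_pos: [0.4755, -0.1351, 0.0316]
ee_rot: [-3.136, 0.016, 0.217]
contact_force: [-9.2, -2.1, 11.6]
finger_gap: 0.59
```

```bash
python3 s.py
```

```text
t 3.8 stage xy mm [-61.5185  30.4465] z 0.03160566612049756 rot [-3.1365  0.0164  0.2171] F stage -9.467688914619915 -0.14973624239605354 11.645175597689502 M [-0.3389  1.511  -0.0086] gap 0.05036503614735476
```

```bash
python3 wv.py 4 | tail -1
```

```text
[  0.    ,   0.    ,   1.    ]]), 'position': array([ 0.5477, -0.12  ,  0.1618]), 'attitude': array([ 2.8326,  0.0061, -1.3541])} [ 0.4763 -0.135   0.0317] [-3.1363  0.0156  0.2168] 0.5859341425058778 3.85 [-6.6532 -1.3919  8.5821]
```

View pics/wrist_4.png

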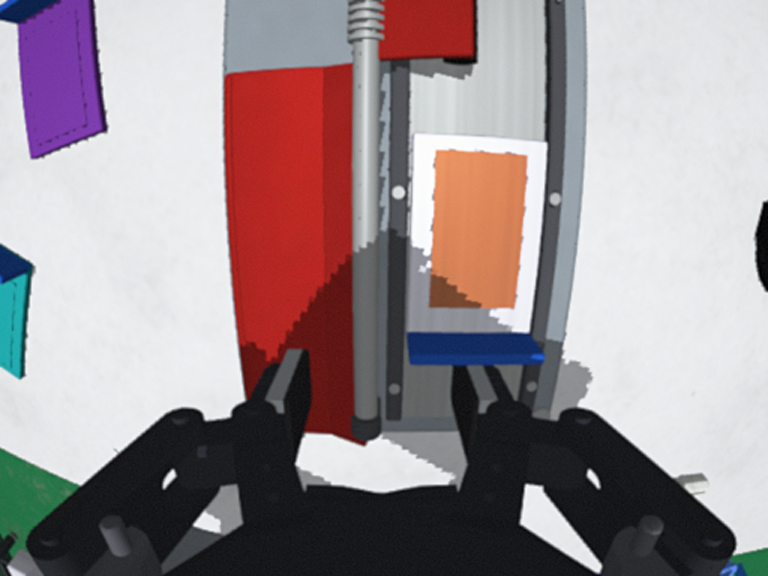

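The finger now touches the lip (470,362), and the jaw and tab are still raised.

```bash
cat > hx.py <<'E'
from fitw import *
import sys
def hx(name,l,rr,p=(.542,-.152,.211)):
    d=np.load(f"wrist_{name}.npz"); L=(np.array([l,rr])+.5)/1.5-.5
    g=lambda h:(wproj(d,st([(h[0]-35,h[1]+22,40),(h[0]-35,h[1]-22,40)],p))-L).ravel()
    q=least_squares(g,[-18.,0]);print("holder",q.x,g(q.x))
    print("base corners",wproj(d,st([(-95,-40,16),(40,81,25)],p))*1.5)
E
python3 -c "
from hx import *
hx('4',(409,363),(542,362))"; python3 s.py
```

```text
holder [-15.9974   0.3859] [-1.0415  0.4802  1.1739 -0.3401]
base corners [[549.1139 427.0826]
 [221.3198  68.9888]]
t 3.85 stage xy mm [-60.7096  30.4122] z 0.03173608284985496 rot [-3.1363  0.0156  0.2168] F stage -6.797201324007265 0.03242891393585312 8.582129311167755 M [0.0011 1.2028 0.2176] gap 0.050038775770001966
```

Call:
apply_moves(
  plan=[
    {"ax": -0.003,"ay": 0.008,"az": 0.004,"x": 0.006,"y": 0,"z": 0,"jaw": 0.05},
    {"ax": 0,"ay": 0,"az": 0,"x": 0.006,"y": 0,"z": 0,"jaw": 0.05},
    {"ax": 0,"ay": 0,"az": 0,"x": 0.006,"y": 0,"z": 0,"jaw": 0.05},
  ],
)

```text
time_s: 4.1
tool_pos: [0.4841, -0.1325, 0.0316]
ee_rot: [-3.135, 0.033, 0.218]
contact_force: [-11.1, -2.8, 12.2]
finger_gap: 0.585
```

```bash
python3 s.py
```

```text
t 4.1 stage xy mm [-52.5138  31.1636] z 0.031572229563154926 rot [-3.1347  0.0334  0.2182] F stage -11.389090145357958 -0.39310457388908127 12.214311895069427 M [-0.414   1.7022 -0.0034] gap 0.049995926707368576
```

Call:
apply_moves(
  plan=[
    {"ax": -0.006,"ay": 0.025,"az": 0.006,"x": 0.007,"y": 0,"z": -0.0005,"jaw": 0.05},
    {"ax": 0,"ay": 0.02,"az": 0,"x": 0.007,"y": 0,"z": -0.0005,"jaw": 0.05},
    {"ax": 0,"ay": 0.015,"az": 0,"x": 0.007,"y": 0,"z": 0,"jaw": 0.05},
  ],
)

```text
time_s: 4.35
tool_pos: [0.4969, -0.1293, 0.0318]
ee_rot: [-3.137, -0.006, 0.218]
contact_force: [-12.9, -5.0, 12.8]
finger_gap: 0.583
```

```bash
python3 s.py
```

```text
t 4.35 stage xy mm [-39.3091  31.6161] z 0.031818679568500194 rot [-3.1373 -0.0056  0.2181] F stage -13.629878349678178 -2.2047978874553773 12.841363917319967 M [-0.7736  1.9591 -0.0096] gap 0.049829312904855046
```

Call:
apply_moves(
  plan=[
    {"ax": -0.004,"ay": 0.008,"az": 0.006,"x": 0.0,"y": 0.0015,"z": -0.001,"jaw": 0.05},
  ],
)

```text
time_s: 4.43
tool_pos: [0.4969, -0.1304, 0.033]
ee_rot: [-3.139, -0.012, 0.211]
contact_force: [0.7, 3.5, 6.0]
finger_gap: 0.586
```

```bash
python3 s.py; python3 wv.py 5 | tail -1; python3 s.py
```

```text
t 4.4333 stage xy mm [-39.5379  30.5488] z 0.03304066336329623 rot [-3.1394 -0.0125  0.2113] F stage 1.4149744084877247 3.2445466290265443 5.99105837002348 M [ 0.7658 -0.0928 -0.0501] gap 0.05006401681162262
       [  0.    ,   0.    ,   1.    ]]), 'position': array([ 0.5655, -0.1161,  0.1653]), 'attitude': array([ 2.8614,  0.0031, -1.3596])} [ 0.4969 -0.1305  0.0333] [-3.1398 -0.013   0.2109] 0.5840542038059092 4.4833 [-2.0069  1.4735  6.2115]
t 4.4833 stage xy mm [-39.5843  30.4348] z 0.03330141372760108 rot [-3.1398 -0.013   0.2109] F stage -1.6537628110808222 1.8610908670419068 6.211467041986444 M [0.4457 0.4177 0.0121] gap 0.04987822900502465
```

View pics/wrist_5.png

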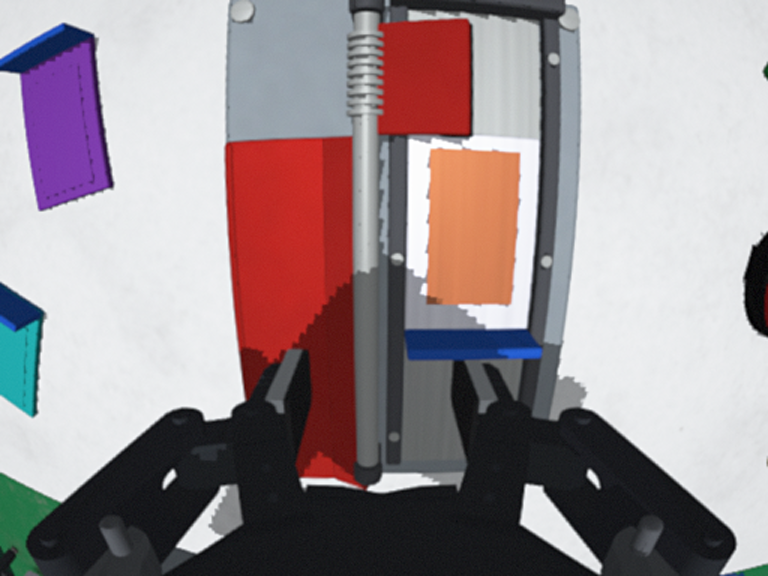

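The holder's front is at the jaw's entry (around 440,137). The jaw is up and Fz is about 6.2 N, so the tab is still held down. I'll keep pushing.

Call:
apply_moves(
  plan=[
    {"ax": 0,"ay": 0.0,"az": 0,"x": 0.005,"y": 0.0005,"z": 0.0012,"jaw": 0.05},
    {"ax": 0,"ay": 0.01,"az": 0,"x": 0.006,"y": 0.0003,"z": 0,"jaw": 0.05},
    {"ax": 0,"ay": 0.015,"az": 0.003,"x": 0.006,"y": 0.0003,"z": 0,"jaw": 0.05},
    {"ax": -0.003,"ay": 0.015,"az": 0.003,"x": 0.006,"y": 0.0003,"z": 0,"jaw": 0.05},
  ],
)

```text
time_s: 4.82
tool_pos: [0.5096, -0.1279, 0.032]
ee_rot: [-3.136, -0.026, 0.211]
contact_force: [-7.2, -2.5, 8.4]
finger_gap: 0.584
```

```bash
python3 s.py
```

```text
t 4.8167 stage xy mm [-26.622   30.3859] z 0.0320175648235084 rot [-3.1365 -0.0265  0.2113] F stage -7.568814091288666 -0.887210918715168 8.411085780456983 M [-0.2058  1.4501  0.0969] gap 0.04991623558770885
```

Call:
apply_moves(
  plan=[
    {"ax": -0.003,"ay": -0.005,"az": 0.002,"x": 0.007,"y": 0.0,"z": 0,"jaw": 0.05},
    {"ax": 0,"ay": 0.0,"az": 0.002,"x": 0.007,"y": 0.0003,"z": 0,"jaw": 0.05},
    {"ax": 0,"ay": 0.005,"az": 0.002,"x": 0.007,"y": 0.0003,"z": 0,"jaw": 0.05},
    {"ax": 0,"ay": 0.005,"az": 0.002,"x": 0.007,"y": 0.0003,"z": 0,"jaw": 0.05},
  ],
)

```text
time_s: 5.15
tool_pos: [0.5232, -0.125, 0.032]
ee_rot: [-3.133, 0.006, 0.21]
contact_force: [-10.8, -2.8, 10.9]
finger_gap: 0.585
```

```bash
python3 s.py
```

```text
t 5.15 stage xy mm [-12.7275  30.352 ] z 0.03200310959184837 rot [-3.1329  0.0058  0.2099] F stage -11.108644896473486 -0.43936588117661257 10.89031896210112 M [-0.2499  1.611   0.0699] gap 0.04996428828136777
```

Call:
apply_moves(
  plan=[
    {"ax": -0.006,"ay": 0.01,"az": 0.001,"x": 0.007,"y": 0.0,"z": 0,"jaw": 0.05},
    {"ax": 0,"ay": 0.01,"az": 0.001,"x": 0.007,"y": 0.0003,"z": 0,"jaw": 0.05},
    {"ax": 0,"ay": 0.01,"az": 0.001,"x": 0.007,"y": 0.0003,"z": 0,"jaw": 0.05},
  ],
)

```text
time_s: 5.4
tool_pos: [0.5345, -0.1226, 0.0317]
ee_rot: [-3.134, 0.002, 0.212]
contact_force: [-8.4, -2.5, 12.1]
finger_gap: 0.584
```

```bash
python3 s.py
```

```text
t 5.4 stage xy mm [-1.1573 30.3243] z 0.03169341266393881 rot [-3.1342  0.0015  0.212 ] F stage -8.736668838924974 -0.6684046969120718 12.140976493194664 M [-0.2434  1.6156  0.0734] gap 0.049862059694646584
```

Call:
apply_moves(
  plan=[
    {"ax": -0.006,"ay": 0.01,"az": 0.001,"x": 0.006,"y": 0.0,"z": -0.0003,"jaw": 0.05},
    {"ax": 0,"ay": 0.01,"az": 0,"x": 0.006,"y": 0.0003,"z": 0,"jaw": 0.05},
  ],
)

```text
time_s: 5.57
tool_pos: [0.5403, -0.1213, 0.0318]
ee_rot: [-3.137, -0.002, 0.214]
contact_force: [-13.0, -3.4, 12.2]
finger_gap: 0.583
```

```bash
python3 s.py
```

```text
t 5.5667 stage xy mm [ 4.7775 30.3533] z 0.03180467454263192 rot [-3.1373 -0.0022  0.2142] F stage -13.45096890194686 -0.5880955633981366 12.2296468755565 M [-0.5861  2.5403 -0.1663] gap 0.049780217136591004
```

Call:
apply_moves(
  plan=[
    {"ax": 0,"ay": 0.01,"az": 0.003,"x": 0.006,"y": 0.0,"z": 0,"jaw": 0.05},
    {"ax": 0,"ay": 0.01,"az": 0.003,"x": 0.006,"y": 0.0,"z": 0,"jaw": 0.05},
  ],
)

```text
time_s: 5.73
tool_pos: [0.5403, -0.1213, 0.0318]
ee_rot: [-3.133, 0.009, 0.213]
contact_force: [-17.0, -5.7, 18.2]
finger_gap: 0.584
```

```bash
python3 s.py
```

```text
t 5.7333 stage xy mm [ 4.804 30.415] z 0.031788285058131284 rot [-3.1333  0.0091  0.2129] F stage -17.83076481873611 -1.9915742057129835 18.161232673825115 M [-0.9364  2.729  -0.2201] gap 0.049840094022130556
```

Progress stopped at TCP stage x 4.8, where I expected about 5. I'll do one firmer push and then take a picture before releasing the tab.

Call:
apply_moves(
  plan=[
    {"ax": -0.006,"ay": 0.015,"az": 0.003,"x": 0.011,"y": 0.0,"z": -0.0005,"jaw": 0.05},
    {"ax": 0,"ay": 0.01,"az": 0.003,"x": 0.011,"y": 0.0,"z": -0.0003,"jaw": 0.05},
  ],
)

```text
time_s: 5.9
tool_pos: [0.5406, -0.1211, 0.032]
ee_rot: [-3.133, 0.039, 0.211]
contact_force: [-31.2, -7.9, 31.2]
finger_gap: 0.583
```

```bash
python3 s.py; python3 wv.py 6|tail -1
```

```text
t 5.9 stage xy mm [ 5.0955 30.4637] z 0.03196044648092392 rot [-3.1325  0.0389  0.2112] F stage -32.12895786649527 -1.186855924040862 31.15853174608769 M [-1.8805  4.6961 -0.7221] gap 0.04974743001544378
       [  0.    ,   0.    ,   1.    ]]), 'position': array([ 0.6159, -0.1063,  0.1604]), 'attitude': array([ 2.81  ,  0.01  , -1.3602])} [ 0.5406 -0.1212  0.0321] [-3.1318  0.0402  0.2109] 0.588420162338114 5.95 [-30.9118  -9.7511  29.9344]
```

View pics/wrist_6.png

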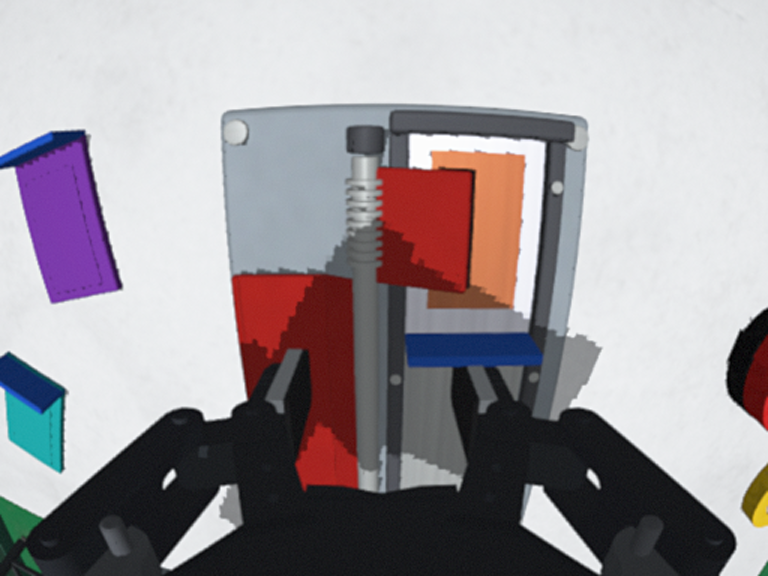

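The holder's white front end is flush with the dark stop (475,133) and the jaw is over the coupon. I'll back off the lip with the tab still down, then lift.

Call:
apply_moves(
  plan=[
    {"ax": -0.004,"ay": 0.01,"az": 0,"x": -0.002,"y": 0.0,"z": 0,"jaw": 0.05},
    {"ax": 0,"ay": 0.01,"az": 0,"x": -0.005,"y": 0.0,"z": 0,"jaw": 0.05},
    {"ax": 0,"ay": 0,"az": 0,"x": -0.003,"y": 0.0,"z": 0,"jaw": 0.05},
  ],
)

```text
time_s: 6.2
tool_pos: [0.5341, -0.1249, 0.0368]
ee_rot: [-3.137, 0.012, 0.205]
contact_force: [1.5, 1.9, 4.2]
finger_gap: 0.585
```

```bash
python3 s.py
```

```text
t 6.2 stage xy mm [-2.0745 28.1234] z 0.0367690121699964 rot [-3.1372  0.0119  0.2045] F stage 1.8185455860792343 1.5546139581117175 4.2305624877650825 M [ 0.5711 -0.2551 -0.0508] gap 0.049923303314972405
```

The tool rose about 5 mm as it unloaded, so the jaw has already come down most of the way. I'll lift clear and check.

Call:
apply_moves(
  plan=[
    {"ax": 0,"ay": 0,"az": 0,"x": -0.001,"y": 0.0,"z": -0.006,"jaw": 0.05},
    {"ax": 0,"ay": 0,"az": 0,"x": 0,"y": 0.0,"z": -0.015,"jaw": 0.05},
    {"ax": 0,"ay": 0,"az": 0,"x": 0,"y": 0.0,"z": -0.03,"jaw": 0.05},
    {"ax": 0,"ay": 0,"az": 0,"x": -0.01,"y": 0.0,"z": -0.03,"jaw": 0.05},
    {"ax": 0,"ay": 0,"az": 0,"x": -0.02,"y": 0.0,"z": -0.03,"jaw": 0.05},
    {"ax": 0,"ay": 0,"az": 0,"x": 0,"y": 0.0,"z": 0,"jaw": 0.05},
    {"ax": 0,"ay": 0,"az": 0,"x": 0,"y": 0.0,"z": 0,"jaw": 0.05},
  ],
)

```text
time_s: 6.78
tool_pos: [0.5022, -0.1319, 0.1518]
ee_rot: [-3.136, 0.018, 0.206]
contact_force: [-0.1, -0.4, -1.3]
finger_gap: 0.584
```

```bash
python3 s.py; python3 wv.py 7|tail -1
```

```text
t 6.7833 stage xy mm [-34.6919  27.9818] z 0.15178454659383114 rot [-3.1364  0.0181  0.2058] F stage -0.164743687246293 -0.38995558683640413 -1.2811352593593788 M [-0.001   0.0147  0.0059] gap 0.04985640149639287
       [  0.    ,   0.    ,   1.    ]]), 'position': array([ 0.5749, -0.1175,  0.2818]), 'attitude': array([ 2.8308,  0.0062, -1.3653])} [ 0.5029 -0.1321  0.1521] [-3.137   0.0173  0.206 ] 0.5849968243319945 6.8333 [ 0.2031 -1.0138  0.196 ]
```

View pics/wrist_7.png

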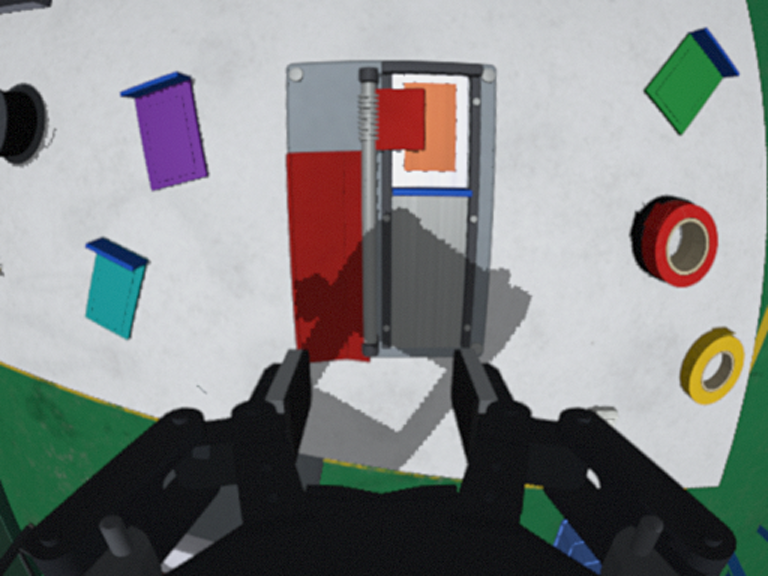

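Run:
```python
from h import *
from hx import *
hx('7',(391,195),(470,195))
i=r.read_camera("side")[:,:,::-1]
w=np.load("wrist_7.npz")["img"][:,:,::-1]
A=cv2.resize(w[38:138,185:335],(780,0) if 0 else None,fx=5,fy=3.0 if 0 else 5,interpolation=cv2.INTER_CUBIC)[:270]
B=cv2.resize(i[175:230,210:305],None,fx=6,fy=6,interpolation=cv2.INTER_CUBIC)
B=cv2.copyMakeBorder(B,0,0,0,750-B.shape[1],cv2.BORDER_CONSTANT)
cv2.imwrite("pics/last.png",np.vstack([A,B])[:600])
```

```text
holder [49.5426  1.3096] [-0.4032 -0.2745  0.4114  0.2907]
base corners [[483.0535 356.0415]
 [289.2052 150.0691]]
```

View pics/last.png

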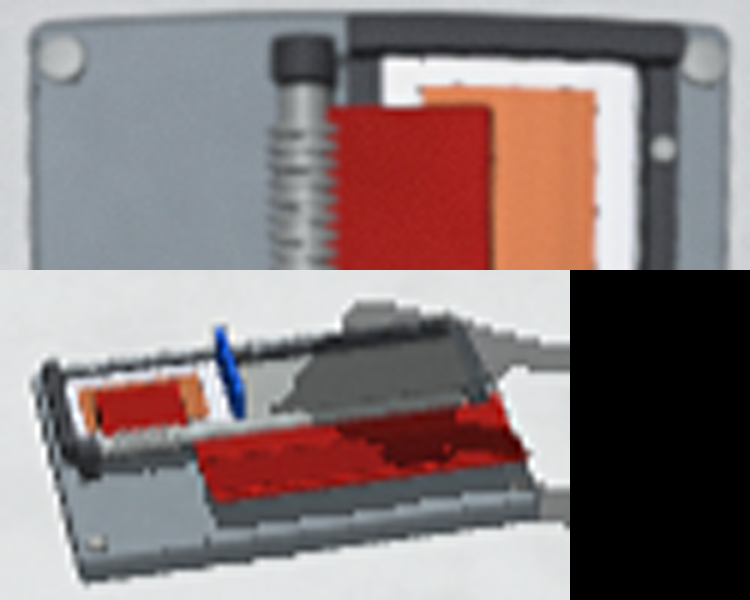

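The crops show no gap between the holder and the stop, the jaw down on the holder and the tab up. The measured holder position is x 49.5 mm against a target of 50. The robot is well clear, so I'm handing in.

```bash
python3 -c "
from workcell import r
print(r.hand_in())"
```

```text
the job is handed in; nothing more can be done
None
```

The holder is home against the end stop with the jaw clamped on it, and I handed the job in at about 7 s of the 40 s allowed. One fingertip held the red tab down (about 6–7 N before it met the lip) while the other pushed the holder by its blue lip until it stopped moving. A firmer push of about 32 N gave no further travel.

- **Last checks:** The wrist camera put the holder at stage x 49.5 mm against the target of 50, within the roughly 2 mm calibration. The enlarged views showed no gap at the stop, the jaw down on the holder and the tab up. The gripper was about 0.1 m above the stage with no contact force.
- **Not as planned:** When I backed off the lip, the tool rose about 5 mm. The tab therefore came most of the way up during the retreat, not in a separate lift. The holder was already home by then, and the later pictures show it did not move.
- **Not measured:** I did not read the final clip angle. The spool, tape roll and housing were never approached. I did not measure their positions afterwards, and the spool and housing are only partly visible in the last full wrist picture.

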